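# Seat a yo-yo half over the nest pins by feel and clamp it

### The arm

A 6-joint arm with a two-finger parallel gripper is mounted at the origin on the work surface. World frame = base frame: x ahead of the robot, y to its left, z up, the work surface at z = 0. Lengths are in m, angles in rad, forces in N, time in s.
With the tool pointing down it reaches from about 0.35 to 0.975 m from the base axis. Payload 4.9 kg.
Tool frame: the origin (TCP) lies on the mounting face of the last link; the fingertips stand 173 mm ahead of it and the grasp point (between the pads) lies ctrl.pinch_z ahead of it (ctrl.pinch_z is the distance from the TCP to the grasp point, in m); z points along the fingers, y is the line along which they close (so a half turn about z gives the same grasp; the last joint's range is limited). The gripper opens to 85 mm and grips with 20 to 120 N. Pads are 22 mm wide; open, the fingers measure 114 mm over their backs; the gripper's body (76 mm by 85 mm) begins 54 mm behind the grasp point. The pads swing forward as they close: fully open they stand 13 mm farther back than shut.
Start: joints at [-1.33, 0.053, 1.613, -0, 1.476, -0.119], TCP at [0.22, -0.585, 0.405] pointing down, gripper open.
Joint ranges: [-3.01, 3.01], [-1.01, 2.22], [0.06, 2.58], [-1.02, 4.17], [0.09, 2.62], [-3.14, 3.14]. Speed limits (rad/s): [2.57, 2.57, 3.14, 3.14, 3.14, 3.14].

### API

Orientations are given as a rotation vector (axis times angle).
In Python, from station import telemetry, eyes, ctrl gives the robot as it stands.
- The arm moves only by the tool apply_moves, never from a script. Its argument "plan" is a list of rows, each a list of 5 numbers: the finger opening in m, from 0 to 0.0854, then the shift along the tool's x, y, z in m, then the turn about the tool's z in rad. In form: [[jaw, x, y, z, roll], ...]. A call has 1 to 12 rows; each row is the pose to reach, as a shift and turn from the pose commanded when the call began, along the tool's axes at that moment; what a row does not reach only later rows make up. A row lasts 1/12 s, in which the tool goes at most 41.7 mm and 7.16 degrees, less where a joint would pass 70% of its speed; a pose out of reach is approached as far as the arm can. A call with a gripper value outside its range is refused whole. The fingers move at their own pace and stop on an object; "newtons" is the grip in N (left out, the last holds). Time passes only in rows, so rows that repeat a pose let the fingers close. It gives the time, the measured TCP pose, the force, the opening and the grip force at its end, in the units of the state.
- telemetry.get_obs(): the state, without advancing time (a new reading comes with each control period).
- eyes.get_image(name): name is "side" or "top"; returns a dict with "img" (480x640x3 uint8, blue, green, red), "range_z" (480x640 float32, m along the optical axis (not along the pixel's ray), 0 where there is no reading), "K" (3x3 intrinsics, pixels), "pose" (4x4, takes a point from camera to world coordinates). Camera axes: x right, y down, z forward; pixel columns grow to the right and rows downward; lengths in m; the calibration is good to about 2 mm. A picture is of the moment at which its call begins.
- ctrl.finish_job(): hands the job in; it is judged then, once.
Trained networks look in a picture, given as the dict that the camera call returned (one of the last four; its "shot" number tells which), for a name from the list of things; names that differ only in an ending like _2 or _b are one class to them, and where a whole thing is asked for, a point or a joint stands for the part that bears it (a point fixed in the world has none). Each returns a list of dicts, best first, with "confidence" (0 to 1); they miss things now and then, are a little off and sometimes report something else, mostly with a low value. They report only what shows in the picture. A call takes as long as a camera call.
- eyes.search_frame(thing, picture): "box" ([left, top, right, bottom] in pixels, round what is visible of it).
- eyes.outline_of(thing, picture): "region" (480x640 bool, what is visible of it) and "box" ([left, top, right, bottom] in pixels, round what is visible of it).
- eyes.tip_of(thing, picture): "point" ([column, row] in pixels: a listed point, or the origin of a listed thing).
The state is a dict: "t": time; "q": joint angles; "dq": joint speeds; "effort": joint torques, N m; "tool_pos": TCP position; "tool_rot": TCP orientation; "contact_force": force on the tool from outside, world axes, zero at the start; "wrist_torque": the same for the moment, N m; "opening": finger opening in m; "grip_force": force on a finger pad.
Only numpy, scipy, OpenCV 4.12 (cv2) and the standard library are available. Lean on these libraries where they do the work, as an engineer would, in place of code of your own. Each camera call takes 0.05 s, during which the arm holds its last target. There are 200 camera calls.

### The job

Put the yellow yo-yo half, slotted side down as it lies, over the centring post of the clamping fixture and, pressing only lightly, turn it until you feel its slots drop over the four pins and it sits fully home. Only then swing the hinged clamp over and press it gently down on the half until it is fully closed, and let go. Leave the spacer, the pad box and the flat plate where they lie.

Things in the scene. Friction and masses are not known exactly. Their poses are not given: they have to be found in the camera images.
- half_centre (a point): Yellow plastic yo-yo half: a round disc, 56 mm diameter, 24 mm high (top 4 mm bevelled in by 2 mm), 0.06 to 0.11 kg, with a 19 mm bore right through its middle. Starts flat on the bench, slotted side down. The point is its centre, 12 mm above the underside; z up.
- half: The same yo-yo half, origin at the centre of its underside. The underside is cut by four radial slots along its own +x, +y, -x, -y, each 9.5 mm wide and 8 mm deep, open at the rim.
- fixture: Clamping fixture, grey cast iron, bolted to the bench; it carries nest, pins and clamp. Origin on the bench under the nest centre; z up, y towards the clamp's hinge. Base plate 12 mm thick, x -55 to +55 mm, y -75 to +115 mm. Two hinge cheeks, tops 68 mm above the bench, stand at y +67 to +93 mm, x -22 to +22 mm.
- nest_seat (a point): Nest centre, on the upper face of the fixture's round steel boss (62 mm diameter), 20 mm above the bench; the fixture's axes. A centring post, 15 mm diameter and 16 mm high, stands on it, its top 6 mm coned to 7 mm, so the half's bore goes over it with 2 mm play all round. Fully home, the half's underside rests on the boss (half_centre 12 mm above this point).
- pin_tops (a point): Point on the nest axis level with the tops of four fixed steel pins, 7 mm above the boss; the fixture's axes. Pins: 6 mm diameter, tips slightly coned, 19 mm from the axis, 90 degrees apart, at an arbitrary angle that is not reported. A half not lined up rides on them, 7 mm too high; turned to within about 5 degrees of a matching angle (one every 90 degrees) and lightly pressed, it drops.
- clamp_hinge (a point): Middle of the clamp's hinge axis, 80 mm from nest_seat along the fixture's +y and 36 mm above it (56 mm above the bench). The axis is parallel to the fixture's x. The stiff hinge keeps the clamp where it is left; moving it takes 1 to 5 N at the handle.
- clamp_handle (a point): Middle of the clamp's cross handle: round steel bar, 14 mm diameter, 110 mm long, parallel to the fixture's x, at the arm's end 150 mm from the hinge axis. The arm (16 mm wide) meets it in the middle, so pinch it about 35 mm to either side; it can turn in the fingers as the clamp swings. A rubber-faced foot under the arm, 80 mm from the hinge, bears on the half.
- clamp (a joint): Clamp angle, rad. 0: closed, arm level over the nest towards the fixture's -y, foot just on a fully seated half. Grows as it opens: 1.57 upright; starts at 2.3 to 2.6, leaning back from the nest. In the fixture's frame the handle is at hinge + (0, -150 cos, 150 sin of the angle) mm. On a half riding on the pins it stops at about 0.09.
- spacer_centre (a point): Stainless spacer, a plain ring of 28 mm outer and 16 mm inner diameter, 16 mm high; the point is its centre. Leave it alone.
- pad_box: Open clear acrylic pad box with a divider, 75 x 95 x 32 mm; origin at the centre of its underside. Leave it alone. Beyond it, far to the robot's right and close to the base (about x 0.24, y -0.6 m), a fixed green lever press stands 390 mm tall: keep clear.
- flat_plate: Brushed steel flat plate lying on the bench, 50 x 110 x 6 mm; origin at the centre of its underside. Leave it alone.

How it is judged:
By the outcome, as a careful person would: the job done as asked, in the order asked, and still so for the second after the job is handed in, with the robot touching nothing.
It also fails if it takes over 72 s, if anything falls off the work surface, if the arm or the gripper's body presses on something with over 40 N, if the wrist force passes 120 N, or if a joint passes its speed limit or range.

## Working session

There is one attempt and no reset: what is moved stays moved. The work goes in short steps, Python scripts to look and compute and a tool call to move; the robot and the scene stay as the last step left them, time stands still between calls to the robot, and variables do not carry over. Pictures are saved under pics/ and viewed, at most 10 in all, crops included, and the job is handed in when it is done.

Besides the shell and the picture viewer there is one more tool, called after "Request:" by a JSON object that holds its "op" and its "data", one argument or row to a line. apply_moves: Moves the arm, as the interface text tells. Its arguments: {"type":"object","properties":{"plan":{"type":"array","items":{"type":"array","items":{"type":"number"}}},"newtons":{"type":"number"}},"required":["plan"]}

```bash
ls; mkdir -p pics; cat > h.py <<'E'
import numpy as np, cv2
from scipy.spatial.transform import Rotation as R
from station import telemetry, eyes, ctrl
def ray(p,uv):
    d=np.linalg.inv(p["K"])@[uv[0],uv[1],1]; return p["pose"][:3,3], p["pose"][:3,:3]@d
def onz(p,uv,z):
    o,d=ray(p,uv); return o+d*(z-o[2])/d[2]
def deproj(p,uv):
    z=np.median([v for v in p["range_z"][int(uv[1])-2:int(uv[1])+3,int(uv[0])-2:int(uv[0])+3].ravel() if v>0] or [0])
    o,d=ray(p,uv); return o+d*z
def tri(p1,a,p2,b):
    o1,d1=ray(p1,a);o2,d2=ray(p2,b);d1/=np.linalg.norm(d1);d2/=np.linalg.norm(d2)
    s=np.linalg.lstsq(np.c_[d1,-d2],o2-o1,rcond=None)[0]
    A=o1+d1*s[0];B=o2+d2*s[1];return (A+B)/2,np.linalg.norm(A-B)
def totool(v):
    o=telemetry.get_obs(); return R.from_rotvec(o["tool_rot"]).inv().apply(v)
E
python3 - <<'E'
from h import *
np.set_printoptions(precision=4,suppress=True)
o=telemetry.get_obs();print(o["t"],o["tool_pos"],o["tool_rot"],ctrl.pinch_z, R.from_rotvec(o["tool_rot"]).as_matrix())
P={n:eyes.get_image(n) for n in("side","top")}
cv2.imwrite("pics/a.png",cv2.resize(np.hstack([P["side"]["img"],P["top"]["img"]]),(800,300)))
for n in P:
    print(n,P[n]["pose"][:3],P[n]["K"][0])
    cv2.imwrite(f"pics/{n}0.png",P[n]["img"])
for t in["half_centre","nest_seat","pin_tops","clamp_hinge","clamp_handle","spacer_centre","fixture","pad_box","flat_plate"]:
    b={}
    for n in P:
        r=eyes.tip_of(t,P[n])[:2]
        for x in r: print(t,n,round(x["confidence"],2),np.array(x["point"]),deproj(P[n],x["point"]))
        if r:b[n]=r[0]["point"]
    if len(b)==2: print("   tri",tri(P["side"],b["side"],P["top"],b["top"]))
E
```

```text
pics
0.0 [ 0.22   -0.5847  0.4034] [-3.0889 -0.5617  0.0002] 0.1547 [[ 0.936   0.3521 -0.0005]
 [ 0.3521 -0.936   0.002 ]
 [ 0.0002 -0.002  -1.    ]]
side [[ 0.9741 -0.1466  0.1719  0.4488]
 [-0.226  -0.6271  0.7455 -0.821 ]
 [-0.0015 -0.765  -0.644   0.6883]] [538.2311   0.     321.6268]
top [[-0.0196 -0.9838  0.1785  0.4278]
 [-0.9998  0.0175 -0.0135 -0.1144]
 [ 0.0101 -0.1787 -0.9839  1.0687]] [519.1452   0.     317.0895]
half_centre side 0.7 [253.2 319.3] [ 0.4724 -0.2088  0.0077]
half_centre top 0.69 [361.5 302.5] [ 0.474  -0.2169 -0.0003]
   tri (array([ 0.4728, -0.2155,  0.0151]), np.float64(0.001166791991641788))
nest_seat side 0.83 [279.8 215.5] [0.5606 0.0398 0.0246]
nest_seat side 0.52 [252.8 318.9] [ 0.4719 -0.209   0.009 ]
nest_seat top 0.66 [231.1 258.6] [0.5649 0.045  0.0329]
nest_seat top 0.33 [451.2 285.4] [ 0.505  -0.4014  0.0057]
   tri (array([0.5641, 0.0471, 0.0192]), np.float64(0.005144790856341191))
pin_tops side 0.61 [281.6 213.9] [0.5641 0.037  0.0301]
pin_tops top 0.65 [233.4 257.8] [0.5666 0.0406 0.0317]
   tri (array([0.5659, 0.0413, 0.027 ]), np.float64(0
[... 665 characters left out ...]
45955875))
fixture side 0.87 [281.4 221.8] [0.5606 0.0217 0.0223]
fixture side 0.23 [284.2 215.3] [0.5694 0.0381 0.0248]
fixture top 0.86 [235.4 257.9] [0.5666 0.0369 0.0295]
   tri (array([0.5663, 0.04  , 0.0081]), np.float64(0.0063806634555156425))
pad_box side 0.89 [293.2 419.8] [ 0.5019 -0.4133  0.0176]
pad_box top 0.75 [453.  285.9] [ 0.5039 -0.4052  0.0052]
   tri (array([ 0.5035, -0.4054,  0.0046]), np.float64(0.0009984561847843246))
flat_plate side 0.84 [353.9 267.5] [ 0.6711 -0.1229  0.0054]
flat_plate top 0.81 [311.7 211. ] [ 0.6663 -0.1185  0.0044]
flat_plate top 0.49 [190.  258.7] [0.5621 0.1201 0.0633]
   tri (array([ 0.6697, -0.1188,  0.0011]), np.float64(0.005380212025849085))
```

View pics/side0.png

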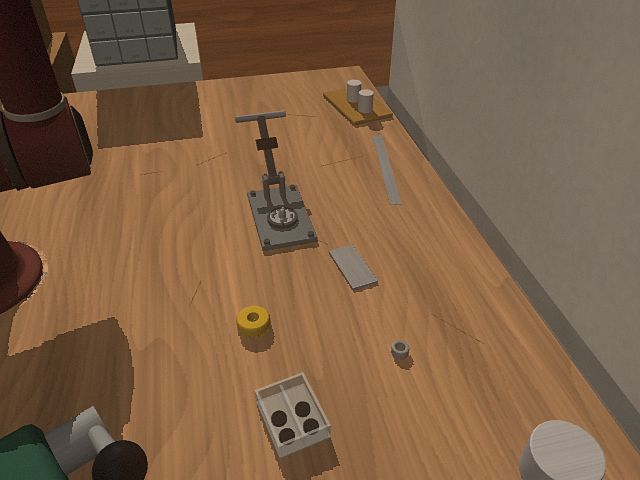

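View pics/top0.png

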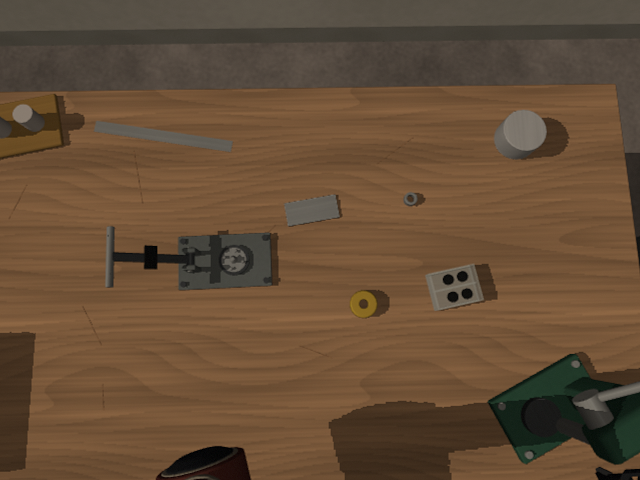

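```bash
cat >> h.py <<'E'
def cloud(p):
    z=p["range_z"].astype(float);v,u=np.mgrid[:480,:640]
    d=np.stack([u,v,np.ones_like(u)],-1)@np.linalg.inv(p["K"]).T
    return (d*z[...,None])@p["pose"][:3,:3].T+p["pose"][:3,3]
E
python3 - <<'E'
from h import *
np.set_printoptions(precision=4,suppress=True)
crops=[]
for n in("side","top"):
    p=eyes.get_image(n);C=cloud(p)
    m=eyes.outline_of("half",p)[0]["region"]
    c=C[m];print(n,"half z pct",np.percentile(c[:,2],[5,50,95]))
    hs=cv2.cvtColor(p["img"],cv2.COLOR_BGR2HSV); ym=m&(hs[...,1]>150)
    q=np.argwhere(m)[:,::-1].astype(float)
    w=np.array([onz(p,x,.022) for x in q]);
    t=c[c[:,2]>.0195]
    for nm,s in(("depthtop",t),("z22",w)):
        (a,b),r=cv2.minEnclosingCircle(s[:,:2].astype(np.float32));print(nm,a,b,r,s[:,:2].mean(0),len(s))
    near=(np.hypot(C[...,0]-.565,C[...,1]-.042)<.036)
    b=C[near&(C[...,2]>.017)&(C[...,2]<.05)]
    (x,y),r=cv2.minEnclosingCircle(b[:,:2].astype(np.float32));print("boss",x,y,r,b[:,:2].mean(0),np.percentile(b[:,2],[10,50,90]))
    f=eyes.outline_of("fixture",p)[0]["region"]
    b=C[f&(C[...,2]>.007)&(C[...,2]<.016)]
    print("base",cv2.minAreaRect(b[:,:2].astype(np.float32)))
    hd=C[(C[...,2]>.11)&(C[...,1]>.15)&(C[...,1]<.3)&(abs(C[...,0]-.56)<.09)]
    print("handle-ish",len(hd),hd.mean(0), cv2.minAreaRect(hd[:,:2].astype(np.float32)))
    u,v=(281,215) if n=="side" else (234,259)
    crops.append(cv2.resize(p["img"][v-25:v+25,u-25:u+25],(400,400),interpolation=cv2.INTER_CUBIC))
cv2.imwrite("pics/nest.png",np.hstack(crops))
E
```

```text
Traceback (most recent call last):
IndexError: list index out of range
```

```bash

python3 - <<'E'
from h import *
np.set_printoptions(precision=4,suppress=True)
crops=[]
for n in("side","top"):
    p=eyes.get_image(n);C=cloud(p)
    hs=cv2.cvtColor(p["img"],cv2.COLOR_BGR2HSV)
    m=(np.hypot(C[...,0]-.473,C[...,1]+.215)<.05)&(hs[...,1]>190)
    c=C[m];print(n,"half z pct",np.percentile(c[:,2],[5,50,95]),"wood sat",hs[340,300],hs[330,243])
    q=np.argwhere(m)[:,::-1].astype(float)
    w=np.array([onz(p,x,.022) for x in q]);
    t=c[c[:,2]>.0195]
    for nm,s in(("depthtop",t),("z22",w)):
        if len(s)<5: continue
        (a,b),r=cv2.minEnclosingCircle(s[:,:2].astype(np.float32));print(nm,a,b,r,s[:,:2].mean(0),len(s))
    near=(np.hypot(C[...,0]-.565,C[...,1]-.042)<.036)
    b=C[near&(C[...,2]>.017)&(C[...,2]<.05)]
    (x,y),r=cv2.minEnclosingCircle(b[:,:2].astype(np.float32));print("boss",x,y,r,b[:,:2].mean(0),np.percentile(b[:,2],[10,50,90]))
    b=C[(np.hypot(C[...,0]-.565,C[...,1]-.06)<.15)&(C[...,2]>.008)&(C[...,2]<.016)]
    print("base",cv2.minAreaRect(b[:,:2].astype(np.float32)))
    hd=C[(C[...,2]>.11)&(C[...,1]>.15)&(C[...,1]<.3)&(abs(C[...,0]-.56)<.09)]
    print("handle-ish",len(hd),hd.mean(0), cv2.minAreaRect(hd[:,:2].astype(np.float32)))
    u,v=(281,215) if n=="side" else (234,259)
    crops.append(cv2.resize(p["img"][v-25:v+25,u-25:u+25],(400,400),interpolation=cv2.INTER_CUBIC))
cv2.imwrite("pics/nest.png",np.hstack(crops))
E
```

```text
side half z pct [0.0106 0.0238 0.026 ] wood sat [ 14 133 155] [ 20 196 108]
depthtop 0.47135689854621887 -0.21922197937965393 0.027722347527742386 [ 0.4713 -0.2204] 525
z22 0.4708123803138733 -0.2263459712266922 0.03571467101573944 [ 0.4709 -0.2221] 617
boss 0.5657303929328918 0.0443238839507103 0.03366370499134064 [0.5643 0.039 ] [0.0189 0.0212 0.0271]
base ((0.5644529461860657, 0.062048088759183884), (0.11014755070209503, 0.19468170404434204), 1.8004952669143677)
handle-ish 616 [0.5585 0.2246 0.1333] ((0.5596174597740173, 0.21471676230430603), (0.1100694090127945, 0.07728703320026398), 1.7416510581970215)
top half z pct [0.0186 0.0226 0.026 ] wood sat [ 14 133 123] [ 14 133 113]
depthtop 0.47122788429260254 -0.21790242195129395 0.026714475825428963 [ 0.4719 -0.2199] 274
z22 0.4711170196533203 -0.21789030730724335 0.027012048289179802 [ 0.4719 -0.219 ] 298
boss 0.5666118860244751 0.04074353724718094 0.03285586088895798 [0.5645 0.0414] [0.0177 0.02   0.0249]
base ((0.56373131275177, 0.060881879180669785), (0.11013335734605789, 0.1885068714618683), 1.5791219472885132)
handle-ish 932 [0.5583 0.2252 0.134 ] ((0.5597224831581116, 0.2138233184814453), (0.11045391112565994, 0.0763002336025238), 2.026265859603882)
```

View pics/nest.png

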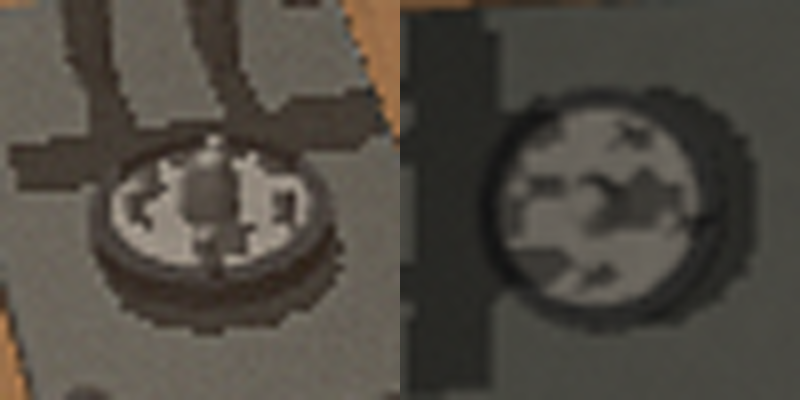

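```bash

python3 - <<'E'
from h import *
p=cv2.imread("pics/side0.png")[295:345,228:278]
cv2.imwrite("pics/half.png",cv2.resize(p,(500,500),interpolation=cv2.INTER_CUBIC))
o=telemetry.get_obs()
print(totool(np.array([.4712,-.2182,.26])-o["tool_pos"]),totool(np.array([.565,.041,0])-np.array([.4712,-.2182,0])))
E
```

```text
[ 0.36421415 -0.25486603  0.14469213] [ 1.79056255e-01 -2.09575613e-01 -6.39782778e-06]
```

View pics/half.png

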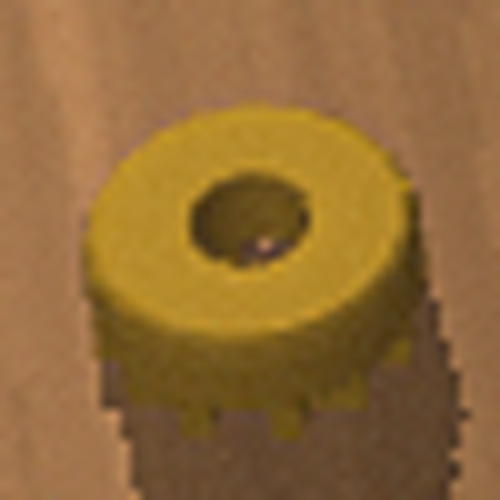

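```bash

python3 - <<'E'
from h import *
np.set_printoptions(precision=3,suppress=True)
for n in("side","top"):
    p=eyes.get_image(n);C=cloud(p);print(n)
    for uv in ([(60,450),(85,425),(120,465),(20,440)] if n=="side" else [(500,410),(570,360),(528,455),(545,415),(592,405),(625,390),(600,440),(620,475),(580,430)]): print(uv,C[uv[1],uv[0]],p["img"][uv[1],uv[0]])
    m=(C[...,2]>.05)&(C[...,1]<-.35)&(C[...,0]<.5)&(p["range_z"]>0)
    h=C[m]; print(len(h))
    for a in np.arange(.05,.6,.05):
        s=h[(h[:,2]>a)&(h[:,2]<a+.05)]
        if len(s):print(a,len(s),s.min(0)[:2],s.max(0)[:2])
print(telemetry.get_obs()["contact_force"])
E
```

```text
side
(60, 450) [ 0.29  -0.552  0.273] [67 74 77]
(85, 425) [ 0.309 -0.534  0.274] [ 95 102 109]
(120, 465) [ 0.369 -0.642  0.385] [21 22 33]
(20, 440) [ 0.262 -0.543  0.284] [32 41 29]
7176
0.2 58 [ 0.286 -0.564] [ 0.312 -0.547]
0.25 5000 [ 0.245 -0.583] [ 0.334 -0.513]
0.3 288 [ 0.324 -0.603] [ 0.35  -0.561]
0.35000000000000003 1830 [ 0.35  -0.649] [ 0.381 -0.622]
top
(500, 410) [ 0.262 -0.475  0.024] [24 34 20]
(570, 360) [ 0.353 -0.62   0.025] [42 57 34]
(528, 455) [ 0.18 -0.52  0.03] [ 89  97 101]
(545, 415) [ 0.254 -0.553  0.043] [24 25 24]
(592, 405) [ 0.306 -0.526  0.274] [102 111 115]
(625, 390) [ 0.329 -0.563  0.298] [107 117 122]
(600, 440) [ 0.257 -0.53   0.277] [15 22 11]
(620, 475) [ 0.215 -0.542  0.297] [8 7 5]
(580, 430) [ 0.257 -0.538  0.205] [28 30 32]
5355
0.05 269 [ 0.283 -0.639] [ 0.321 -0.597]
0.1 287 [ 0.238 -0.64 ] [ 0.321 -0.535]
0.15000000000000002 354 [ 0.238 -0.638] [ 0.321 -0.535]
0.2 561 [ 0.206 -0.624] [ 0.325 -0.51 ]
0.25 3575 [ 0.198 -0.611] [ 0.337 -0.508]
0.3 309 [ 0.211 -0.577] [ 0.341 -0.532]
[0.493 0.382 0.218]
```

Request:
{"op": "apply_moves", "data": {
  "plan": [
    [0.085,0,0,-0.02,0],
    [0.085,0,0,-0.055,0],
    [0.085,0,0,-0.095,0],
    [0.085,0,0,-0.135,0],
    [0.085,0,0,-0.175,0],
    [0.085,0,0,-0.21,0],
    [0.085,0,0,-0.21,0]
  ],
  "newtons": 25
}}

```text
t: 1.88
tool_pos: [0.2198, -0.5837, 0.6255]
tool_rot: [3.076, 0.559, 0.001]
contact_force: [0.2, -0.1, 0.8]
opening: 0.0851
grip_force: 0.0
```

Request:
{"op": "apply_moves", "data": {
  "plan": [
    [0.085,0.033,-0.023,0,0],
    [0.085,0.066,-0.046,0,0],
    [0.085,0.099,-0.07,0,0],
    [0.085,0.132,-0.093,0,0],
    [0.085,0.165,-0.116,0,0],
    [0.085,0.199,-0.139,0,0],
    [0.085,0.232,-0.162,0,0],
    [0.085,0.265,-0.185,0,0],
    [0.085,0.298,-0.209,0,0],
    [0.085,0.331,-0.232,0,0],
    [0.085,0.364,-0.255,0,0],
    [0.085,0.364,-0.255,0,0]
  ]
}}

```text
t: 2.88
tool_pos: [0.4733, -0.2133, 0.6146]
tool_rot: [-3.087, -0.575, -0.003]
contact_force: [-0.8, -0.2, 0.5]
opening: 0.0849
grip_force: 0.0
```

```bash

python3 - <<'E'
from h import *
o=telemetry.get_obs();print(o["q"],o["tool_pos"],o["tool_rot"])
print(totool(np.array([.4712,-.2182,.26])-o["tool_pos"]))
E
```

```text
[-0.56733634 -0.23641384  1.54088382  0.00282699  1.83695279  0.63603154] [ 0.47327821 -0.21325378  0.61463272] [-3.08666462 -0.57471882 -0.00311674]
[-0.0045332   0.00439254  0.35461713]
```

Request:
{"op": "apply_moves", "data": {
  "plan": [
    [0.085,0,0,0.04,0],
    [0.085,0,0,0.08,0],
    [0.085,0,0,0.12,0],
    [0.085,0,0,0.16,0],
    [0.085,0,0,0.2,0],
    [0.085,0,0,0.24,0],
    [0.085,0,0,0.28,0],
    [0.085,0,0,0.32,0],
    [0.085,0,0,0.355,0],
    [0.085,0,0,0.375,0],
    [0.085,0,0,0.375,0],
    [0.085,0,0,0.375,0]
  ]
}}

```text
t: 3.88
tool_pos: [0.4704, -0.2182, 0.2387]
tool_rot: [-3.089, -0.561, 0.003]
contact_force: [-0.5, -0.3, 0.9]
opening: 0.085
grip_force: 0.0
```

```bash

python3 - <<'E'
from h import *
o=telemetry.get_obs();print(o["q"],o["tool_pos"],o["tool_rot"],ctrl.pinch_z)
print(totool(np.array([.4712,-.2182,.177])-o["tool_pos"]))
p=eyes.get_image("side");cv2.imwrite("pics/g.png",p["img"][200:380,160:360])
E
python3 -c "
import cv2;i=cv2.imread('pics/g.png');cv2.imwrite('pics/g2.png',cv2.resize(i,(640,576)))"
```

```text
[-5.77806861e-01 -3.48511127e-02  1.99367518e+00 -1.07420300e-04
  1.18554407e+00  6.33486319e-01] [ 0.4704072  -0.21815634  0.23869219] [-3.08915738 -0.56140434  0.00327287] 0.1547
[0.00083305 0.00045418 0.06169001]
```

View pics/g2.png

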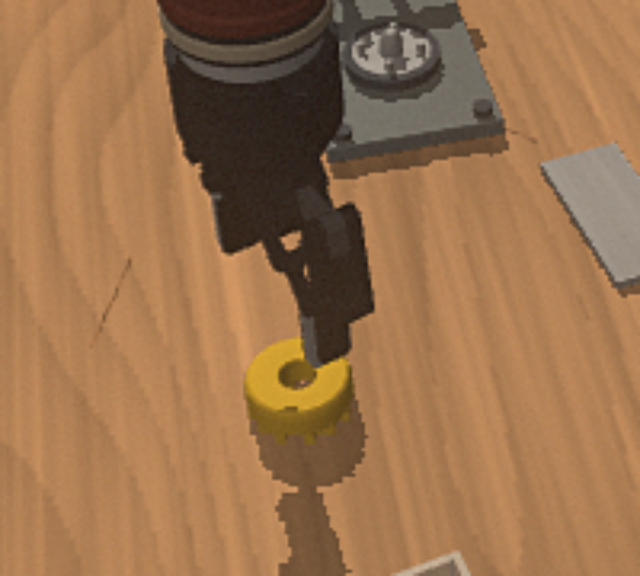

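Request:
{"op": "apply_moves", "data": {
  "plan": [
    [0.085,0.001,0,0.03,0],
    [0.085,0.001,0,0.05,0],
    [0.085,0.001,0,0.061,0],
    [0.085,0.001,0,0.061,0],
    [0.05,0.001,0,0.061,0],
    [0.05,0.001,0,0.061,0],
    [0.05,0.001,0,0.061,0],
    [0.05,0.001,0,0.061,0],
    [0.05,0.001,0,0.061,0],
    [0.05,0.001,0,0.061,0]
  ],
  "newtons": 25
}}

```text
t: 4.77
tool_pos: [0.4729, -0.2184, 0.1814]
tool_rot: [3.088, 0.562, 0.004]
contact_force: [-2.0, 1.0, 5.5]
opening: 0.0554
grip_force: 25.6
```

Request:
{"op": "apply_moves", "data": {
  "plan": [
    [0.05,0,0,0,0],
    [0.05,0,0,0,0],
    [0.05,0,0,0,0]
  ]
}}

```text
t: 5.02
tool_pos: [0.4729, -0.2184, 0.1814]
tool_rot: [3.088, 0.562, 0.004]
contact_force: [-1.2, 1.2, 5.4]
opening: 0.0554
grip_force: 25.6
```

Request:
{"op": "apply_moves", "data": {
  "plan": [
    [0.07,0,0,0,0],
    [0.07,0,0,-0.002,0],
    [0.07,0,0,-0.004,0],
    [0.07,0,0,-0.004,0],
    [0.05,0,0,-0.004,0],
    [0.05,0,0,-0.004,0],
    [0.05,0,0,-0.004,0],
    [0.05,0,0,-0.004,0],
    [0.05,0,0,-0.004,0],
    [0.05,0,0,-0.004,0]
  ],
  "newtons": 25
}}

```text
t: 5.85
tool_pos: [0.4721, -0.218, 0.1835]
tool_rot: [3.091, 0.562, -0.0]
contact_force: [-2.3, 0.9, 5.4]
opening: 0.0548
grip_force: 25.5
```

Request:
{"op": "apply_moves", "data": {
  "plan": [
    [0.05,0,0,-0.02,0],
    [0.05,0,0,-0.05,0],
    [0.05,0,0,-0.08,0],
    [0.05,0,0,-0.08,0],
    [0.05,0,0,-0.08,0]
  ]
}}

```text
t: 6.27
tool_pos: [0.4726, -0.2182, 0.2648]
tool_rot: [3.088, 0.562, 0.005]
contact_force: [-0.4, -0.6, -1.8]
opening: 0.0549
grip_force: 26.8
```

```bash

python3 - <<'E'
from h import *
np.set_printoptions(precision=4,suppress=True)
o=telemetry.get_obs();print(o["tool_pos"],o["contact_force"])
p=eyes.get_image("side");C=cloud(p)
hs=cv2.cvtColor(p["img"],cv2.COLOR_BGR2HSV)
m=(np.hypot(C[...,0]-.473,C[...,1]+.215)<.06)&(hs[...,1]>180)&(C[...,2]>.05)
c=C[m];print(len(c),np.percentile(c[:,2],[1,5,50,95,99]))
v,u=np.argwhere(m).mean(0).astype(int)
cv2.imwrite("pics/h2.png",cv2.resize(p["img"][v-40:v+40,u-40:u+40],(560,560),interpolation=cv2.INTER_CUBIC))
print(totool(np.array([.565,.041,.29])-o["tool_pos"]))
E
```

```text
[ 0.4726 -0.2182  0.2648] [-0.3959 -0.5895 -1.8324]
582 [0.0826 0.0871 0.1052 0.4057 0.4147]
[ 0.1778 -0.2101 -0.0252]
```

View pics/h2.png

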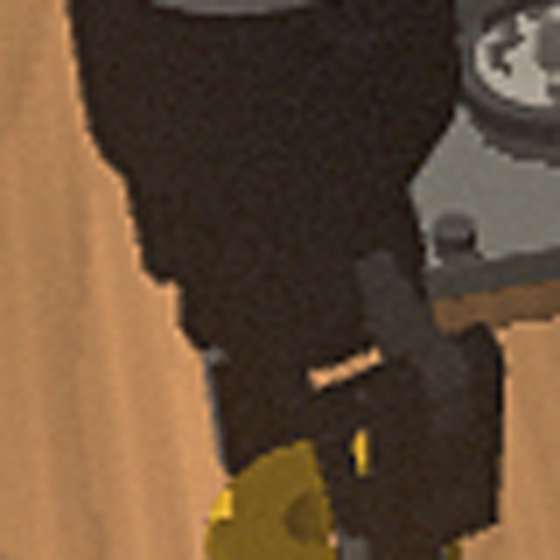

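Request:
{"op": "apply_moves", "data": {
  "plan": [
    [0.05,0.01,-0.012,0,0],
    [0.05,0.032,-0.037,0,0],
    [0.05,0.056,-0.066,0,0],
    [0.05,0.08,-0.094,0,0],
    [0.05,0.104,-0.122,0,0],
    [0.05,0.128,-0.151,0,0],
    [0.05,0.152,-0.179,0,0],
    [0.05,0.169,-0.199,0,0],
    [0.05,0.179,-0.21,0,0],
    [0.05,0.179,-0.21,0,0],
    [0.05,0.179,-0.21,0,0]
  ]
}}

```text
t: 7.23
tool_pos: [0.5648, 0.0424, 0.2603]
tool_rot: [-3.09, -0.565, 0.007]
contact_force: [-0.4, 0.3, -0.5]
opening: 0.0546
grip_force: 26.8
```

```bash

python3 - <<'E'
from h import *
np.set_printoptions(precision=4,suppress=True)
o=telemetry.get_obs();print(o["t"],o["tool_pos"],o["contact_force"],o["q"])
out=[]
for n in("side","top"):
    p=eyes.get_image(n)
    print(n,[(x["confidence"],x["point"]) for x in eyes.tip_of("half_centre",p)[:2]])
    r=eyes.tip_of("half_centre",p)
    if n=="side": a,pa=r[0]["point"] if r else None,p
    if r: print(onz(p,r[0]["point"],.093))
    K,T=p["K"],np.linalg.inv(p["pose"])
    x=K@(T@[.5662,.041,.093,1])[:3];u,v=(x[:2]/x[2]).astype(int)
    out.append(cv2.resize(p["img"][max(v-40,0):v+40,u-40:u+40],(400,400),interpolation=cv2.INTER_CUBIC))
cv2.imwrite("pics/n2.png",np.hstack(out))
E
```

```text
7.2333 [0.5648 0.0424 0.2603] [-0.4016  0.3208 -0.5429] [-0.0564  0.0491  1.8688 -0.0005  1.2279  1.153 ]
side [(0.79, [278.4, 187.7])]
[0.5613 0.039  0.093 ]
top [(0.42, [229.8, 253.7]), (0.38, [232.0, 260.8])]
[0.5663 0.0383 0.093 ]
```

View pics/n2.png

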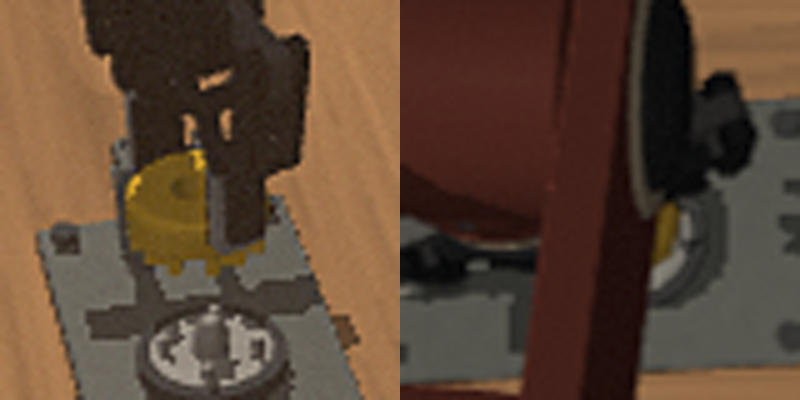

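Request:
{"op": "apply_moves", "data": {
  "plan": [
    [0.05,0,0,0.015,0],
    [0.05,0,0,0.03,0],
    [0.05,0,0,0.038,0],
    [0.05,0,0,0.038,0],
    [0.05,0,0,0.038,0],
    [0.05,0,0,0.038,0]
  ]
}}

```text
t: 8.03
tool_pos: [0.5659, 0.0416, 0.2255]
tool_rot: [3.091, 0.562, 0.002]
contact_force: [0.1, 0.1, -1.0]
opening: 0.0551
grip_force: 26.8
```

Request:
{"op": "apply_moves", "data": {
  "plan": [
    [0.05,0,0,0.004,0],
    [0.05,0,0,0.008,0],
    [0.05,0,0,0.011,0],
    [0.05,0,0,0.011,0],
    [0.05,0,0,0.011,0]
  ]
}}

```text
t: 8.45
tool_pos: [0.5654, 0.0418, 0.2134]
tool_rot: [-3.091, -0.562, 0.001]
contact_force: [0.9, 0.4, -0.6]
opening: 0.055
grip_force: 26.8
```

Request:
{"op": "apply_moves", "data": {
  "plan": [
    [0.05,0,0,0.002,0],
    [0.05,0,0,0.004,0],
    [0.05,0,0,0.005,0],
    [0.05,0,0,0.005,0],
    [0.05,0,0,0.005,0]
  ]
}}

```text
t: 8.87
tool_pos: [0.5654, 0.0418, 0.2086]
tool_rot: [-3.091, -0.562, 0.0]
contact_force: [-0.0, -1.2, -0.0]
opening: 0.055
grip_force: 26.8
```

Request:
{"op": "apply_moves", "data": {
  "plan": [
    [0.05,0,0,0.001,0],
    [0.05,0,0,0.002,0],
    [0.05,0,0,0.003,0],
    [0.05,0,0,0.003,0],
    [0.05,0,0,0.003,0]
  ]
}}

```text
t: 9.28
tool_pos: [0.5654, 0.0418, 0.2056]
tool_rot: [-3.091, -0.562, 0.0]
contact_force: [-0.8, 0.2, -0.8]
opening: 0.0544
grip_force: 26.8
```

Request:
{"op": "apply_moves", "data": {
  "plan": [
    [0.05,0,0,0.001,0],
    [0.05,0,0,0.002,0],
    [0.05,0,0,0.003,0],
    [0.05,0,0,0.003,0],
    [0.05,0,0,0.003,0]
  ]
}}

```text
t: 9.7
tool_pos: [0.5657, 0.0418, 0.2035]
tool_rot: [3.091, 0.562, -0.001]
contact_force: [-1.9, -0.2, 4.9]
opening: 0.0548
grip_force: 27.3
```

Request:
{"op": "apply_moves", "data": {
  "plan": [
    [0.05,0,0,-0.001,0],
    [0.07,0,0,-0.001,0],
    [0.07,0,0,-0.001,0],
    [0.075,0,0,-0.001,0],
    [0.08,0,0,-0.001,0],
    [0.08,0,0,-0.015,0],
    [0.08,0,0,-0.05,0],
    [0.08,0,0,-0.09,0],
    [0.08,0,0,-0.13,0],
    [0.08,0,0,-0.16,0],
    [0.08,0,0,-0.16,0]
  ]
}}

```text
t: 10.62
tool_pos: [0.5674, 0.0417, 0.3719]
tool_rot: [3.087, 0.562, 0.023]
contact_force: [0.7, -0.7, 0.6]
opening: 0.0795
grip_force: 0.0
```

```bash

python3 - <<'E'
from h import *
np.set_printoptions(precision=4,suppress=True)
o=telemetry.get_obs();print(o["t"],o["tool_pos"],o["contact_force"],o["q"])
p=eyes.get_image("side");C=cloud(p)
hs=cv2.cvtColor(p["img"],cv2.COLOR_BGR2HSV)
m=(np.hypot(C[...,0]-.565,C[...,1]-.041)<.04)&(hs[...,1]>160)&(C[...,2]>.015)&(C[...,2]<.08)
c=C[m];print(len(c),np.percentile(c[:,2],[1,5,50,75,90,95,99]))
t=c[c[:,2]>.039];print(cv2.minEnclosingCircle(t[:,:2].astype(np.float32)))
A=np.c_[t[:,:2]-t[:,:2].mean(0),np.ones(len(t))];print("plane",np.linalg.lstsq(A,t[:,2],rcond=None)[0])
for th in("half_centre","nest_seat","clamp_handle"):
    print(th,[(x["confidence"],x["point"],onz(p,x["point"],{"half_centre":.032,"nest_seat":.02,"clamp_handle":.148}[th])) for x in eyes.tip_of(th,p)[:1]])
cv2.imwrite("pics/s.png",cv2.resize(p["img"][90:270,160:360],(667,600),interpolation=cv2.INTER_CUBIC))
E
```

```text
10.6167 [0.5674 0.0417 0.3719] [ 0.7424 -0.7097  0.5691] [-0.0574 -0.0617  1.7822  0.      1.4063  1.1535]
521 [0.0212 0.0256 0.0428 0.0443 0.0454 0.0459 0.0469]
((0.5642874240875244, 0.041366465389728546), 0.028343450278043747)
plane [0.0098 0.0324 0.0436]
half_centre [(0.57, [283.4, 211.3], array([0.5688, 0.0423, 0.032 ]))]
nest_seat [(0.66, [279.8, 217.9], array([0.56  , 0.0379, 0.02  ]))]
clamp_handle [(0.6, [259.4, 112.8], array([0.5581, 0.2497, 0.148 ]))]
```

View pics/s.png

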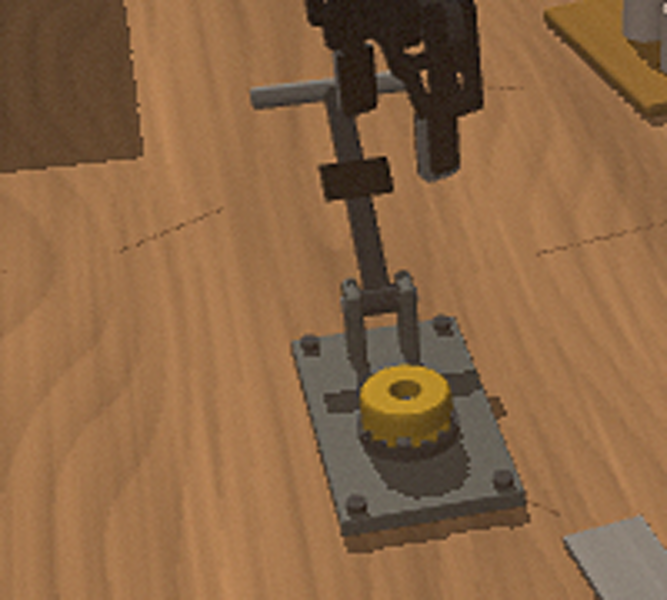

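```bash

python3 - <<'E'
from h import *
np.set_printoptions(precision=4,suppress=True)
for n in("side","top"):
    p=eyes.get_image(n);C=cloud(p)
    m=(C[...,2]>.125)&(C[...,2]<.175)&(C[...,1]>.2)&(C[...,1]<.28)&(C[...,0]>.49)&(C[...,0]<.63)
    for lo,hi in((.505,.545),(.572,.615)):
        c=C[m&(C[...,0]>lo)&(C[...,0]<hi)]
        if len(c)>5: print(n,lo,len(c),c.mean(0),np.percentile(c,[2,50,98],axis=0)[:,1:].tolist())
    print([(x["confidence"],x["point"]) for x in eyes.tip_of("clamp_handle",p)[:1]])
print(telemetry.get_obs()["tool_pos"])
E
```

```text
side 0.505 127 [0.525  0.2423 0.1433] [[0.23644587236012463, 0.13511905405609936], [0.24180239691195315, 0.1439259795933978], [0.24998902081933128, 0.1484494955571173]]
side 0.572 36 [0.5903 0.245  0.1441] [[0.24046574434807985, 0.1341139201503906], [0.24440725040524547, 0.14498041610236073], [0.25253150147853237, 0.14955855951123795]]
[(0.87, [258.1, 113.7])]
top 0.505 16 [0.5371 0.249  0.1453] [[0.24643021632071058, 0.1406971560415043], [0.24930901414770046, 0.14498398174148885], [0.25158609018194833, 0.149064447029765]]
top 0.572 127 [0.5947 0.2463 0.1454] [[0.24131194450358948, 0.14205442208427949], [0.24604860606814188, 0.14548953909722373], [0.25164321314049926, 0.14901986592623995]]
[(0.59, [108.7, 256.2])]
[0.5651 0.0418 0.3606]
```

Request:
{"op": "apply_moves", "data": {
  "plan": [
    [0.05,0.01,-0.018,0,0.08],
    [0.05,0.027,-0.05,0,0.16],
    [0.05,0.045,-0.083,0,0.24],
    [0.05,0.063,-0.116,0,0.328],
    [0.05,0.081,-0.149,0,0.328],
    [0.05,0.094,-0.173,0,0.328],
    [0.05,0.099,-0.1825,0,0.328],
    [0.05,0.099,-0.1825,0,0.328],
    [0.05,0.099,-0.1825,0,0.328],
    [0.05,0.099,-0.1825,0,0.328]
  ]
}}

```text
t: 11.85
tool_pos: [0.5939, 0.2462, 0.3621]
tool_rot: [3.14, 0.048, -0.002]
contact_force: [0.1, 0.4, -0.5]
opening: 0.05
grip_force: 0.0
```

```bash

python3 - <<'E'
from h import *
o=telemetry.get_obs();print(o["q"],o["tool_pos"],R.from_rotvec(o["tool_rot"]).as_matrix()[:,0])
print(totool(np.array([.5935,.2475,.296])-o["tool_pos"]))
E
```

```text
[ 2.77424733e-01  1.23006609e-01  1.61001224e+00 -6.77433593e-04
  1.40975711e+00  1.81766252e+00] [0.59390702 0.24620196 0.36212865] [ 9.99529318e-01  3.06622728e-02 -9.84100978e-04]
[-0.00030195 -0.0013719   0.06612772]
```

Request:
{"op": "apply_moves", "data": {
  "plan": [
    [0.05,0,-0.001,0.02,0],
    [0.05,0,-0.001,0.045,0],
    [0.05,0,-0.001,0.066,0],
    [0.05,0,-0.001,0.066,0],
    [0.01,0,-0.001,0.066,0],
    [0.01,0,-0.001,0.066,0],
    [0.01,0,-0.001,0.066,0],
    [0.01,0,-0.001,0.066,0],
    [0.01,0,-0.001,0.066,0],
    [0.01,0,-0.001,0.066,0],
    [0.01,0,-0.001,0.066,0],
    [0.01,0,-0.001,0.066,0]
  ],
  "newtons": 30
}}

```text
t: 12.85
tool_pos: [0.5945, 0.2486, 0.2978]
tool_rot: [-3.141, -0.05, -0.005]
contact_force: [4.4, -0.9, 0.3]
opening: 0.0128
grip_force: 29.5
```

Request:
{"op": "apply_moves", "data": {
  "plan": [
    [0.01,0,0.004,-0.006,0],
    [0.01,0,0.009,-0.012,0],
    [0.01,0,0.014,-0.018,0],
    [0.01,0,0.019,-0.023,0],
    [0.01,0,0.03,-0.033,0],
    [0.01,0,0.042,-0.042,0],
    [0.01,0,0.055,-0.0495,0],
    [0.01,0,0.055,-0.0495,0]
  ]
}}

```text
t: 13.52
tool_pos: [0.5962, 0.1937, 0.3502]
tool_rot: [-3.136, -0.049, -0.007]
contact_force: [-0.3, 3.7, 9.7]
opening: 0.0129
grip_force: 30.4
```

Request:
{"op": "apply_moves", "data": {
  "plan": [
    [0.01,0,0.008,-0.006,0],
    [0.01,0,0.016,-0.0095,0],
    [0.01,0,0.03,-0.014,0],
    [0.01,0,0.045,-0.0175,0],
    [0.01,0,0.06,-0.0195,0],
    [0.01,0,0.0715,-0.02,0],
    [0.01,0,0.0865,-0.019,0],
    [0.01,0,0.1015,-0.017,0],
    [0.01,0,0.116,-0.013,0],
    [0.01,0,0.116,-0.013,0]
  ]
}}

```text
t: 14.35
tool_pos: [0.5999, 0.0755, 0.3596]
tool_rot: [3.14, 0.047, 0.004]
contact_force: [4.7, -1.4, 3.5]
opening: 0.0124
grip_force: 31.5
```

Request:
{"op": "apply_moves", "data": {
  "plan": [
    [0.01,0,0.014,0.005,0],
    [0.01,0,0.0275,0.0115,0],
    [0.01,0,0.04,0.0195,0],
    [0.01,0,0.052,0.0285,0],
    [0.01,0,0.063,0.0385,0],
    [0.01,0,0.073,0.05,0],
    [0.01,0,0.082,0.062,0],
    [0.01,0,0.0895,0.075,0],
    [0.01,0,0.0955,0.089,0],
    [0.01,0,0.1,0.103,0],
    [0.01,0,0.1,0.103,0],
    [0.01,0,0.1,0.103,0]
  ]
}}

```text
t: 15.35
tool_pos: [0.6026, -0.0228, 0.2541]
tool_rot: [-3.14, -0.048, -0.002]
contact_force: [9.3, 2.0, -2.3]
opening: 0.0128
grip_force: 29.2
```

Request:
{"op": "apply_moves", "data": {
  "plan": [
    [0.01,0.001,0.0015,0.007,0],
    [0.01,0.002,0.0035,0.0145,0],
    [0.01,0.002,0.0045,0.021,0],
    [0.01,0.002,0.005,0.0265,0],
    [0.01,0.002,0.005,0.03,0],
    [0.01,0.002,0.005,0.03,0],
    [0.01,0.002,0.005,0.03,0]
  ]
}}

```text
t: 15.93
tool_pos: [0.6037, -0.0267, 0.2235]
tool_rot: [-3.138, -0.05, 0.005]
contact_force: [3.8, 5.7, -3.0]
opening: 0.0125
grip_force: 29.2
```

Request:
{"op": "apply_moves", "data": {
  "plan": [
    [0.01,0,0,0.002,0],
    [0.01,0,0,0.004,0],
    [0.01,0,0,0.006,0],
    [0.01,0,0,0.008,0],
    [0.01,0,0,0.008,0],
    [0.01,0,0,0.008,0]
  ]
}}

```text
t: 16.43
tool_pos: [0.6041, -0.0267, 0.2193]
tool_rot: [-3.139, -0.05, 0.007]
contact_force: [-8.0, 7.5, 16.0]
opening: 0.0128
grip_force: 31.3
```

Request:
{"op": "apply_moves", "data": {
  "plan": [
    [0.03,0,0,0,0],
    [0.05,0,0,0,0],
    [0.05,0,0,0,0],
    [0.05,0,0,0,0],
    [0.05,0,0,-0.01,0],
    [0.05,0,0,-0.04,0],
    [0.05,0,0,-0.08,0],
    [0.05,0,0,-0.12,0],
    [0.05,0,0,-0.16,0],
    [0.05,0,0,-0.2,0],
    [0.05,0,0,-0.2,0],
    [0.05,0,0,-0.2,0]
  ]
}}

```text
t: 17.43
tool_pos: [0.6051, -0.0275, 0.4232]
tool_rot: [3.139, 0.05, 0.012]
contact_force: [-0.5, 0.1, -0.7]
opening: 0.0499
grip_force: 0.0
```

```bash

python3 - <<'E'
from h import *
np.set_printoptions(precision=4,suppress=True)
o=telemetry.get_obs();print(o["t"],o["tool_pos"],o["contact_force"])
for n in("side","top"):
    p=eyes.get_image(n);C=cloud(p)
    m=(C[...,2]>.04)&(C[...,2]<.09)&(C[...,1]>-.06)&(C[...,1]<.0)&(C[...,0]>.5)&(C[...,0]<.64)
    c=C[m];
    if len(c): print(n,len(c),c.mean(0),np.percentile(c[:,2],[5,50,90,97]),c[:,0].min(),c[:,0].max())
    if n=="side":
        cv2.imwrite("pics/e.png",cv2.resize(p["img"][130:280,190:390],(800,600),interpolation=cv2.INTER_CUBIC))
        hs=cv2.cvtColor(p["img"],cv2.COLOR_BGR2HSV)
        m=(np.hypot(C[...,0]-.565,C[...,1]-.041)<.04)&(hs[...,1]>160)&(C[...,2]>.015)&(C[...,2]<.08)
        print("half z",m.sum(),np.percentile(C[m][:,2],[50,90,97]))
E
```

```text
17.4333 [ 0.6051 -0.0275  0.4232] [-0.5219  0.0851 -0.6685]
side 486 [ 0.5661 -0.0275  0.0581] [0.0513 0.0592 0.0618 0.0626] 0.5125007683795759 0.6220482271961092
half z 214 [0.0412 0.0454 0.0472]
top 109 [ 0.5323 -0.0321  0.0577] [0.0529 0.058  0.0602 0.0607] 0.5123968224736174 0.572022847714536
```

View pics/e.png

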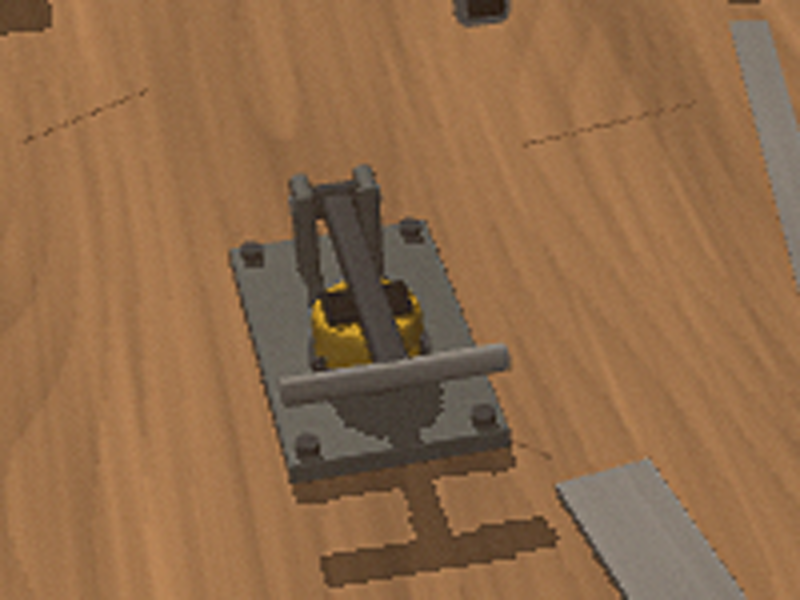

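```bash
python3 -c "
from h import *
print(ctrl.finish_job())"
```

```text
the job is handed in; nothing more can be done
None
```

The yo-yo half is fully home on the nest and the clamp is closed on it and released; it dropped over the pins on the first try without any turning, closing took about 16 N at the handle, and I handed the job in after about 17.5 s.

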